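Turn the scooter wheel valve-up

TASK

Turn the scooter wheel on its repair stand by pushing its spokes round with a fingertip, one spoke after another where the cross bar is in the way, until the valve stem is at the very top of the sloping wheel, straight up from the hub, ready for the pump. Do not push on the freshly glued tyre or on the valve stem, and leave the tools, the spool and the spray can where they are.

Things in the scene. Friction and masses are not known exactly. Their poses are not given: they have to be found in the camera images.
- stand: Fixed grey wheel stand; its place and yaw vary. Origin under the middle of its base plate (220 x 330 mm, 12 mm thick) on the bench, straight below the hub. Two upright posts, 22 x 14 mm, at y = +-152 mm, x = -14 mm, up to z = 135 mm, carry the cross bar.
- head: Axle holder of the stand. Origin: centre of the wheel's hub, 110 mm above the bench. z is the axle, out of the wheel's face, towards the robot and up (the face slopes 25 degrees from horizontal, low edge nearest the robot). x lies in the wheel's plane, straight up the slope: where the valve must go. y is horizontal, to the robot's left.
- bar_mid (a point): Middle of the outer face of the aluminium cross bar, 36 mm from the hub centre along head z. The bar runs along head y right across the wheel's front, 16 mm wide, 8 mm thick (head z = 28 to 36 mm; its nut, radius 13 mm, to 44 mm). A finger between the spokes cannot pass it from the upper to the lower half without coming out.
- wheel (a joint): Turn of the wheel (rad): 0 when the valve stem is at the top (along head x), growing anticlockwise seen from the front, so the valve lies at this angle from head x towards head y; a value off by a full turn is the same place. Turns both ways, several turns; stays where it is left; stiff: about 0.3 N m to turn.
- spoke_ring (a point): Hub centre, turning with the wheel, x towards the valve. Hub radius 24 mm; 5 straight aluminium spokes, 12 mm wide, head z = -12 to 12 mm, from hub to rim (inner radius 80 mm), at 36, 108, 180, 252, 324 degrees from the valve stem, which is midway in one gap; the other 4 gaps are empty and open through to 20 mm below mid-plane.
- tyre: Black rubber tyre round the rim, a torus 254 mm in outer diameter, 42 mm thick (inner radius 85 mm, z = -21 to 21 mm in the head's frame). Origin at the hub centre; turns with the wheel. Not to be pushed on.
- valve: The valve stem, fixed to the wheel: a brass stem with a black cap, 8 to 12 mm thick, which points from the rim towards the hub, from radius 80 mm to 50 mm, at mid-depth of the wheel. The body's origin is the hub centre and its x axis points from the hub to the stem. Not to be pushed on.
- valve_mid (a point): Middle of the valve stem, 65 mm from the hub centre.
- screwdriver: Loose screwdriver, 160 mm long, lying on the bench beside the stand. Origin at its underside; leave it alone.
- wrench: Loose steel wrench, 150 mm long, lying on the bench beside the stand. Origin at its underside; leave it alone.
- spool: Loose grey wire spool, 48 mm in diameter, 40 mm high, standing on the bench beside the stand. Origin at the centre of its underside; leave it alone.
- cleaner: Loose white spray can, 50 mm in diameter, 130 mm high, standing on the bench beside the stand. Origin at the centre of its underside; leave it alone.

How it is judged (in metres and radians):
At the end, for the whole second after the job is handed in: The middle of the valve stem is within 9 mm (about 8 degrees) to either side of the line straight up the slope from the hub, the wheel is still, the loose things lie within 20 mm of where they were; never over 2 N between robot and tyre or valve stem (y of valve_mid in the frame of head between -0.009 and 0.009 m and x of valve_mid in the frame of head above 0.05 m and velocity of joint wheel between -0.05 and 0.05 rad/s and distance of each of screwdriver, wrench, spool, cleaner from where it was at the start of the episode below 0.02 m); the robot touches nothing.
It fails at once if a loose thing beside the stand is moved or lifted (distance of any of screwdriver, wrench, spool, cleaner from where it was at the start of the episode above 0.02 m).
It fails at once if the robot pushes on the tyre (contact force between tyre and the arm above 2 N or contact force between tyre and the fingers above 2 N).
It fails at once if the robot pushes on the valve stem (contact force between valve and the arm above 2 N or contact force between valve and the fingers above 2 N).
It also fails if it takes over 64 s, if anything falls off the work surface, if the arm or the gripper's body presses on something with over 40 N, if the wrist force passes 120 N, or if a joint passes its speed limit or range.

ROBOT

A 7-joint arm with a two-finger parallel gripper is mounted at the origin on the work surface. World frame = base frame: x ahead of the robot, y to its left, z up, the work surface at z = 0. Lengths are in mm, angles in rad, forces in N, time in s.
With the tool pointing down it reaches from about 375 to 925 mm from the base axis. Payload 3.1 kg.
Tool frame: the origin (TCP) lies midway between the tips of the shut fingers; the grasp point (between the pads) lies 19 mm behind it (manip.pinch_z is the distance from the TCP to the grasp point, in mm); z points along the fingers, y is the line along which they close (so a half turn about z gives the same grasp; the last joint's range is limited). The gripper opens to 85 mm and grips with 20 to 120 N. Pads are 22 mm wide; open, the fingers measure 114 mm over their backs; the gripper's body (76 mm by 85 mm) begins 54 mm behind the grasp point. The pads swing forward as they close: fully open they stand 13 mm farther back than shut.
Start: joints at [1.153, 0.383, 0.044, 1.598, -0.018, 1.161, -0.05], TCP at [204.365, -617.039, 191.669] pointing down, gripper open.
Joint ranges: [-2.61, 2.61], [-0.41, 2.15], [-1.48, 1.57], [0, 2.5], [-1.57, 4.71], [0.05, 1.97], [-2.85, 2.85]. Speed limits (rad/s): [2.79, 2.79, 3.14, 3.14, 3.14, 3.14, 3.14].

INTERFACE

Orientations are given as a unit quaternion [w, x, y, z].
In Python, from cell import manip gives the robot as it stands. Calls block until the motion is done:
- manip.move_pose(position, orientation): joint-space move of the TCP to a pose.
- manip.movel(position, rotation=None, velocity=150): straight line of the TCP; rotation=None keeps the orientation; velocity is the mean speed in mm/s.
- manip.goto_joints(angles): joint-space move.
- manip.set_gripper(opening): opening from 0.0 (shut) to 1.0 (fully open); the grip force is fixed at half the most; returns when the fingers have stopped.
- manip.sleep(seconds).
- manip.ik(position, orientation): joint angles nearest the present ones, or None.
- manip.get_image(name): name is "scene" or "top"; returns (picture, depth): 384x512x3 uint8, red, green, blue; 384x512 float32, mm along the optical axis (not along the pixel's ray), 0 where there is no reading.
- manip.get_calibration(name): a dict with "fx", "fy", "cx", "cy" (pixels), "distortion" ([k1, k2, p1, p2, k3] as OpenCV has them; the pictures are not rectified), "world_from_camera" (4x4, takes a point from camera to world coordinates). Camera axes: x right, y down, z forward; pixel columns grow to the right and rows downward; lengths in mm; the calibration is good to about 2 mm. A picture is of the moment at which its call begins. get_calibration takes no time and is no camera call.
A pose or a line that the arm cannot do raises manip.IKError and nothing moves.
- manip.finish_job(): hands the job in; it is judged then, once.
Trained networks look in the newest picture that a camera, given by its name, has taken for a name from the list of things; names that differ only in an ending like _2 or _b are one class to them, and where a whole thing is asked for, a point or a joint stands for the part that bears it (a point fixed in the world has none). Each returns a list of dicts, best first, with "score" (0 to 1); they miss things now and then, are a little off and sometimes report something else, mostly with a low value. They report only what shows in the picture. A call takes as long as a camera call.
- manip.search_frame(camera, label): "bbox" ([centre column, centre row, width, height] as shares, 0 to 1, of the picture: columns of its width, rows of its height, round what is visible of it).
Readings, each from a call of its own:
- manip.get_clock(): time.
- manip.get_q(): joint angles.
- manip.get_joint_velocities(): joint speeds.
- manip.get_tau(): joint torques, N m.
- manip.get_ee_pos(): TCP position.
- manip.get_eef_rot(): TCP orientation.
- manip.get_wrist_force(): force on the tool from outside, world axes, zero at the start.
- manip.get_wrist_torque(): the same for the moment, N m.
- manip.get_width(): opening from 0.0 (shut) to 1.0 (fully open).
- manip.get_finger_force(): force on a finger pad.
Only numpy, scipy, OpenCV 4.12 (cv2) and the standard library are available. Lean on these libraries where they do the work, as an engineer would, in place of code of your own. Each camera call takes 0.05 s, during which the arm holds its last target. There are 200 camera calls.

## Working session

There is one attempt and no reset: what is moved stays moved. The work goes in short steps, each a Python script; the robot and the scene stay as the last script left them, time stands still between calls to the robot, and variables do not carry over. Pictures are saved under pics/ and viewed, at most 10 in all, crops included, and the job is handed in when it is done.

```bash
mkdir -p pics; ls
python3 - <<'E'
from cell import manip
import cv2,numpy as np
ims=[]
for n in ("scene","top"):
    im,d=manip.get_image(n); np.savez(f"{n}0.npz",im=im,d=d)
    c=manip.get_calibration(n); print(n,c)
    for l in ("valve","stand","tyre","head","wheel","screwdriver","wrench","spool","cleaner"):
        r=manip.search_frame(n,l)
        for x in r[:2]: print(l,round(x["score"],2),[round(float(a)*b) for a,b in zip(x["bbox"],(512,384,512,384))])
    cv2.imwrite(f"pics/{n}0.png",im[:,:,::-1])
print(manip.get_clock(),manip.get_eef_rot(),manip.get_ee_pos())
E
```

```text
pics
scene {'fx': 415.5705418794904, 'fy': 415.5705418794904, 'cx': 253.66828897576463, 'cy': 189.07357325221477, 'distortion': array([-0.14983802,  0.        ,  0.        ,  0.        ,  0.        ]), 'world_from_camera': array([[-3.49440134e-01,  5.72902157e-01, -7.41400507e-01,
         1.33101848e+03],
       [ 9.36717065e-01,  1.95640236e-01, -2.90320577e-01,
         3.46765507e+02],
       [-2.12775144e-02, -7.95932169e-01, -6.05011777e-01,
         7.06808912e+02],
       [ 0.00000000e+00,  0.00000000e+00,  0.00000000e+00,
         1.00000000e+00]])}
stand 0.57 [206, 197, 138, 112]
tyre 0.87 [203, 176, 98, 43]
head 0.73 [204, 168, 109, 51]
wheel 0.29 [142, 172, 25, 27]
screwdriver 0.72 [303, 221, 20, 44]
screwdriver 0.23 [199, 175, 99, 36]
wrench 0.55 [141, 173, 26, 29]
spool 0.6 [267, 261, 18, 24]
cleaner 0.79 [104, 177, 31, 50]
top {'fx': 349.9412916063207, 'fy': 349.9412916063207, 'cx': 256.0192102398159, 'cy': 188.3416107947253, 'distortion': array([-0.01539218,  0.        ,  0.        ,  0.        ,  0.        ]), 'world_from_camera': array([[-1.67133967e-02, -9.88673503e-01,  1.49148810e-01,
         4.56730254e+02],
       [-9.99669553e-01,  1.94370357e-02,  1.68221812e-02,
         5.05769435e+01],
       [-1.95306556e-02, -1.48818369e-01, -9.88671658e-01,
         1.02330489e+03],
       [ 0.00000000e+00,  0.00000000e+00,  0.00000000e+00,
         1.00000000e+00]])}
valve 0.36 [324, 217, 6, 8]
stand 0.86 [315, 199, 129, 96]
tyre 0.91 [319, 193, 94, 95]
tyre 0.51 [318, 194, 95, 95]
head 0.83 [319, 194, 126, 93]
wheel 0.83 [318, 194, 99, 96]
wheel 0.47 [324, 218, 7, 10]
screwdriver 0.88 [224, 207, 14, 56]
wrench 0.69 [402, 232, 13, 51]
spool 0.65 [233, 149, 16, 18]
cleaner 0.88 [414, 175, 33, 24]
1.0 [-1.14875988e-05  9.87239671e-01  1.59241428e-01 -1.01621220e-06] [ 204.3671381  -617.02739607  191.6720306 ]
```

View pics/scene0.png

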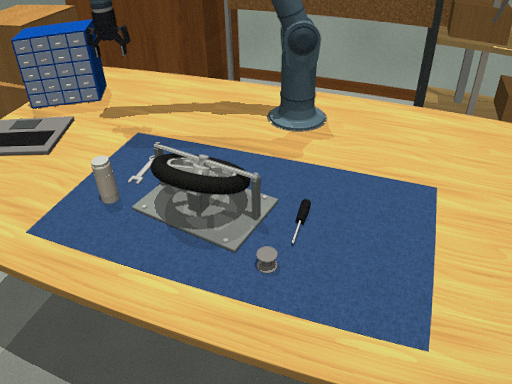

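View pics/top0.png

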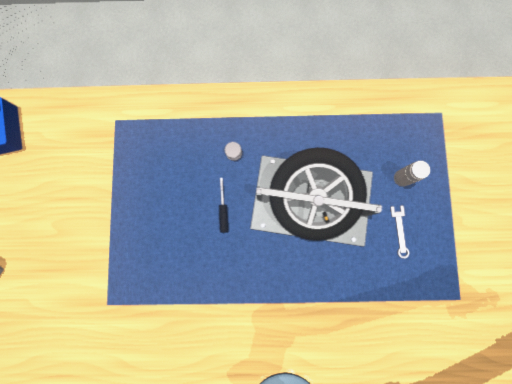

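```bash
cat > h.py <<'E'
from cell import manip
import cv2,numpy as np
from scipy.optimize import least_squares
def Rh(yaw,t=np.radians(25)):
    c,s=np.cos(yaw),np.sin(yaw); C,S=np.cos(t),np.sin(t)
    return np.array([[c,-s,0],[s,c,0],[0,0,1]])@np.array([[C,0,-S],[0,1,0],[S,0,C]])
def cloud(n,d):
    c=manip.get_calibration(n); K=np.array([[c["fx"],0,c["cx"]],[0,c["fy"],c["cy"]],[0,0,1]])
    v,u=np.mgrid[:384,:512]
    p=cv2.undistortPoints(np.stack([u,v],-1).reshape(-1,1,2).astype(float),K,c["distortion"]).reshape(384,512,2)
    P=np.dstack([p*d[...,None],d]); T=c["world_from_camera"]
    return P@T[:3,:3].T+T[:3,3]
def project(n,X):
    c=manip.get_calibration(n); K=np.array([[c["fx"],0,c["cx"]],[0,c["fy"],c["cy"]],[0,0,1]])
    T=np.linalg.inv(c["world_from_camera"])
    return cv2.projectPoints(X.reshape(-1,3),cv2.Rodrigues(T[:3,:3])[0],T[:3,3],K,c["distortion"])[0].reshape(-1,2)
def rectify(im,n,hub,R,z=0,S=3.0,H=140):
    "head plane seen from the front: up = head x, left = head y"
    g=np.arange(-H,H,1/S); yy,xx=np.meshgrid(-g,-g)
    X=hub+np.stack([xx,yy,np.full_like(xx,z)],-1).reshape(-1,3)@R.T
    m=project(n,X).reshape(len(g),len(g),2).astype(np.float32)
    return cv2.remap(im,m,None,cv2.INTER_LINEAR)
E
python3 - <<'E'
from h import *
def sel(n,box):
    z=np.load(f"{n}0.npz");im,d=z["im"].astype(int),z["d"];P=cloud(n,d)
    u0,v0,w,h=box; m=np.zeros((384,512),bool); m[v0-h//2-4:v0+h//2+4,u0-w//2-4:u0+w//2+4]=1
    m&=(d>0); return im,P,m
im,P,m=sel("top",(319,193,96,95)); t1=P[m&(im.max(2)<60)&(P[...,2]>40)]
im2,P2,m2=sel("scene",(203,176,98,43)); t2=P2[m2&(im2.max(2)<60)&(P2[...,2]>60)]
def f(p,pts):
    q=(pts-[p[0],p[1],p[3]])@Rh(p[2]); return np.hypot(np.hypot(q[:,0],q[:,1])-106,q[:,2])-21
hub0=np.median(t1,0)
for nm,pts in (("top",t1),("scene",t2),("both",np.vstack([t1,t2]))):
    r=least_squares(f,[hub0[0],hub0[1],0,110],args=(pts,),loss="soft_l1",f_scale=3); print(nm,len(pts),r.x,np.median(abs(f(r.x,pts))))
p=r.x
# bar yaw/position: bright points with head z near 36
a,Q=sel("top",(315,199,135,60))[1:][1],None
im,P,m=sel("top",(315,199,135,60))
R=Rh(p[2]);q=(P-[p[0],p[1],p[3]])@R
b=m&(abs(q[...,2]-34)<9)&(abs(q[...,0])<30)&(abs(q[...,1])>20)&(abs(q[...,1])<145)&(im.min(2)>110)
k=np.polyfit(q[b][:,1],q[b][:,0],1);print("bar slope",k,b.sum(),"z",np.median(q[b][:,2]),"yaw from bar",p[2]-np.arctan(k[0]) , q[b][:,1].min(),q[b][:,1].max())
hub=np.array([p[0],p[1],p[3]])
A=rectify(im.astype(np.uint8),"top",hub,R,0,S=2)
cv2.imwrite("pics/rect0.png",A[:,:,::-1]); np.save("p.npy",p)
E
```

```text
top 2185 [ 5.72954044e+02 -9.35185319e+01 -1.78332150e-01  1.09607082e+02] 0.9315217280377794
scene 1959 [ 5.75467969e+02 -9.20703518e+01 -1.82170374e-01  1.08721958e+02] 0.6645132658778934
both 4144 [ 5.74464815e+02 -9.24011991e+01 -1.87026306e-01  1.09581430e+02] 1.0218761042060454
bar slope [-0.01395498  0.14681195] 657 z 36.46414280928152 yaw from bar -0.1730722295779362 -144.70309610781624 144.62481787514446
```

View pics/rect0.png

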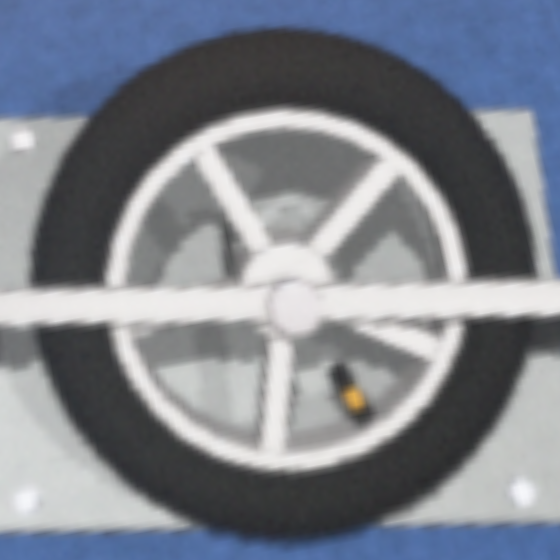

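```bash
cat >> h.py <<'E'
from scipy.spatial.transform import Rotation as Ro
YAW=-0.178; HUB=np.array([574.3,-92.6,110.]); R=Rh(YAW)
def pose(a,off,z,sg,r=54):
    "fingertip behind (clockwise of) spoke at angle a deg; tool y radial"
    a=np.radians(a); er=np.array([np.cos(a),np.sin(a),0]); et=np.array([-er[1],er[0],0])
    p=HUB+R@(r*er-off*et+[0,0,z]); y=sg*er; zz=np.array([0,0,-1.])
    q=Ro.from_matrix(R@np.stack([np.cross(y,zz),y,zz],1)).as_quat()
    return p,q[[3,0,1,2]]
E
python3 - <<'E'
from h import *
for sg in (1,-1):
    for a,off,z in ((176,24,200),(176,24,75),(176,24,-7),(236,17,-7),(164,24,-7),(252,17,-7),(252,17,75)):
        j=manip.ik(*pose(a,off,z,sg)); print(sg,a,z,None if j is None else np.round(j,2))
E
```

```text
1 176 200 [-0.14 -0.39  0.04  2.28  0.18  0.84  2.7 ]
1 176 75 [-1.22 -0.41  1.04  2.36  0.8   0.71  2.2 ]
1 176 -7 [ 1.12  0.3  -1.21  2.28  0.89  0.47  2.12]
1 236 -7 [ 0.45  0.12 -0.33  2.29  0.18  0.31 -2.37]
1 164 -7 [ 1.09  0.31 -1.21  2.26  0.92  0.49  1.88]
1 252 -7 [ 0.58  0.14 -0.43  2.26  0.2   0.33 -2.07]
1 252 75 [ 0.78 -0.07 -0.59  2.26 -0.09  0.51 -1.81]
-1 176 200 [ 0.44 -0.39 -0.4   2.26 -0.12  0.81 -0.15]
-1 176 75 [ 0.79 -0.11 -0.78  2.3   0.    0.49 -0.26]
-1 176 -7 [ 0.62  0.15 -0.67  2.29  0.53  0.35 -0.74]
-1 236 -7 [ 0.73  0.14 -0.61  2.28  0.32  0.32  0.66]
-1 164 -7 [ 0.6   0.16 -0.67  2.27  0.56  0.37 -0.99]
-1 252 -7 [ 0.7   0.15 -0.55  2.25  0.26  0.33  1.02]
-1 252 75 [ 0.62 -0.08 -0.44  2.27 -0.07  0.51  1.31]
```

```bash
cat >> h.py <<'E'
def stroke(a0,a1,sg=-1,off=17,z=-7,v=60,step=6):
    for a in np.linspace(a0,a1,max(2,int(np.ceil(abs(a1-a0)/step))+1))[1:]:
        manip.movel(*pose(a,off,z,sg),velocity=v)
def st(t=""):
    print(t,"t",round(manip.get_clock(),1),"F",np.round(manip.get_wrist_force(),1),"headTCP",np.round((manip.get_ee_pos()-HUB)@R,1))
E
python3 - <<'E'
from h import *
manip.set_gripper(0.0)
p=manip.get_ee_pos(); manip.movel([p[0],p[1],330],velocity=250); st("up")
manip.move_pose(*pose(176,25,100,-1)); st("above")
manip.movel(*pose(176,25,45,-1),velocity=120); st("z45")
im,d=manip.get_image("scene"); cv2.imwrite("pics/s1.png",cv2.resize(im[110:260,110:310,::-1],None,fx=3,fy=3))
E
```

```text
up t 2.5 F [-0.3 -0.  -0.1] headTCP [-153.8 -581.   312.8]
above t 4.8 F [ 0.2  0.4 -0.2] headTCP [-51.   27.9 100.2]
z45 t 5.4 F [ 0.7 -0.2 -0.8] headTCP [-51.9  28.5  44.9]
```

View pics/s1.png

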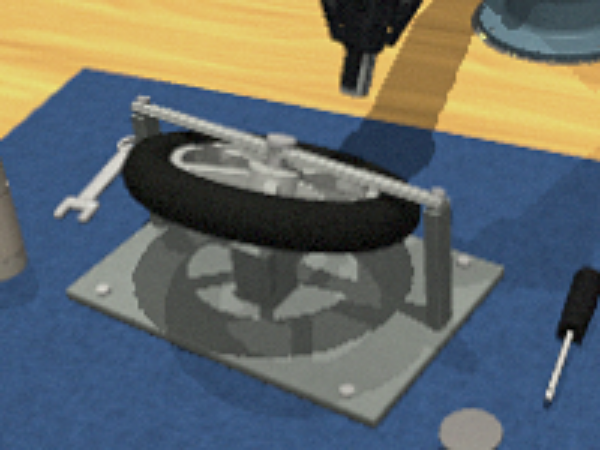

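Run:
```python
from h import *
p=manip.get_ee_pos(); print(p,project("scene",p),project("top",p))
print(project("scene",HUB), project("scene",HUB+R@np.array([-54,20,-7])))
im,d=manip.get_image("top"); A=cv2.resize(im[110:270,230:410,::-1],None,fx=3,fy=3); cv2.imwrite("pics/t1.png",A)
im,d=manip.get_image("scene"); P=cloud("scene",d); print(P[142,226:231])
```

```text
[514.61252922 -52.89536234 129.28089727] [[223.91419263 155.66139691]] [[303.11553085 217.32603428]]
[[200.58963418 171.51799906]] [[218.19664476 173.95770731]]
[[ 2.51920866e+02 -1.70045369e+02 -3.32861248e-01]
 [ 2.51724656e+02 -1.66468189e+02  2.20592718e-01]
 [ 5.07321501e+02 -4.21295360e+01  1.68073416e+02]
 [ 5.05821182e+02 -4.00437825e+01  1.67611718e+02]
 [ 5.00242335e+02 -3.98522253e+01  1.64488562e+02]]
```

View pics/t1.png

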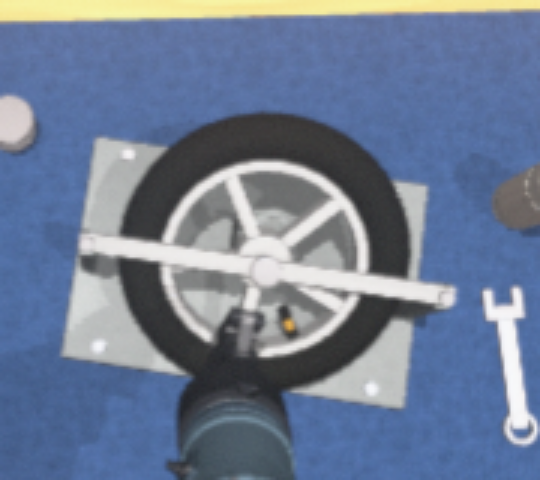

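Run:
```python
from h import *
print(manip.get_width(),manip.get_q(),manip.get_ee_pos(),manip.get_eef_rot())
im,d=manip.get_image("scene"); P=cloud("scene",d)
im2,d2=manip.get_image("top"); P2=cloud("top",d2)
q=(P-HUB)@R; q2=(P2-HUB)@R
for Q in (q,q2):
    # gripper points: above everything of the stand near tool axis
    m=(Q[...,2]>50)&(Q[...,2]<130)&(np.hypot(Q[...,0]+52,Q[...,1]-28)<60)
    X=Q[m]; print(m.sum())
    for z in range(50,130,10):
        k=X[(X[:,2]>=z)&(X[:,2]<z+10)]
        if len(k): print(z,len(k),np.round(k.min(0)),np.round(k.max(0)))
A=cv2.resize(im[100:210,170:290,::-1],None,fx=5,fy=5); B=cv2.resize(im2[180:280,260:360,::-1],None,fx=5,fy=5)
cv2.imwrite("pics/s2.png",A)
```

```text
-0.0028935202878177255 [ 0.83960799 -0.00834198 -0.86010413  2.29468465  0.18974655  0.42911323
 -0.42574982] [514.73072384 -52.90992969 129.65849225] [0.1618585  0.77033819 0.59949415 0.14487122]
193
80 22 [-56.  21.  83.] [-41.  42.  90.]
90 42 [-65.  22.  90.] [-34.  43. 100.]
100 38 [-64.  23. 100.] [-34.  43. 110.]
110 41 [-57.  23. 110.] [-35.  43. 120.]
120 50 [-75.  20. 120.] [-21.  45. 130.]
11
80 1 [-47.  36.  86.] [-47.  36.  86.]
90 5 [-53.  34.  92.] [-45.  38.  99.]
100 3 [-53.  37. 102.] [-46.  38. 108.]
110 2 [-45.  36. 116.] [-42.  38. 116.]
```

View pics/s2.png

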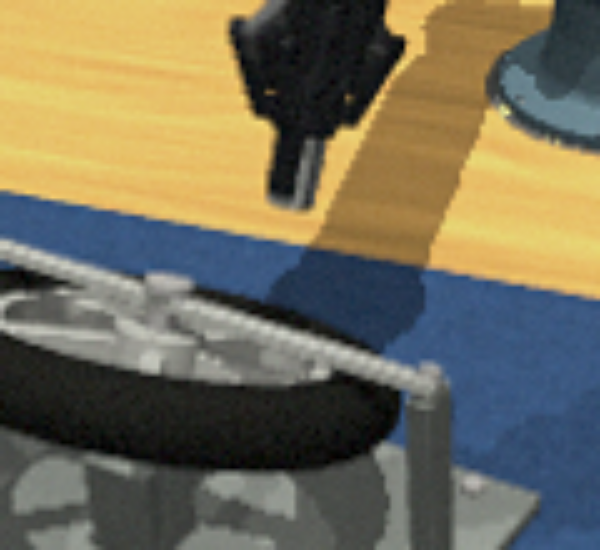

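Run:
```python
from h import *
z=np.load("scene0.npz"); P=cloud("scene",z["d"])
m=(np.hypot(P[...,0]-204,P[...,1]+617)<120)&(P[...,2]>120)
X=P[m]; print(m.sum())
for h in range(120,420,15):
    k=X[(X[:,2]>=h)&(X[:,2]<h+15)]
    if len(k): print(h,len(k),np.round(k.min(0)),np.round(k.max(0)),np.round(np.median(k,0)))
print(project("scene",np.array([204.,-617,192])), project("scene",np.array([204.,-617,230])))
```

```text
1349
240 25 [ 188. -666.  243.] [ 231. -561.  255.] [ 210. -651.  251.]
255 49 [ 182. -665.  255.] [ 234. -555.  270.] [ 209. -652.  262.]
270 48 [ 185. -666.  270.] [ 233. -553.  285.] [ 209. -650.  277.]
285 105 [ 170. -683.  285.] [ 241. -542.  300.] [ 203. -576.  294.]
300 151 [ 167. -683.  300.] [ 242. -539.  315.] [ 212. -600.  308.]
315 142 [ 173. -679.  315.] [ 241. -543.  330.] [ 215. -601.  323.]
330 185 [ 175. -675.  330.] [ 240. -544.  345.] [ 215. -606.  338.]
345 85 [ 178. -676.  345.] [ 243. -550.  360.] [ 211. -596.  349.]
360 107 [ 185. -638.  360.] [ 245. -572.  375.] [ 233. -589.  368.]
375 97 [ 183. -641.  376.] [ 245. -575.  390.] [ 233. -591.  383.]
390 120 [ 177. -644.  390.] [ 243. -574.  405.] [ 231. -591.  399.]
405 85 [ 186. -635.  406.] [ 243. -579.  420.] [ 229. -592.  412.]
[[113.19631319  69.34156562]] [[111.12526153  59.13002819]]
```

Run:
```python
from h import *
for a,off,z in ((176,25,-44),(206,17,-44),(236,17,-44),(164,24,-44),(200,17,-44),(252,17,-44),(256,16,-44)):
    j=manip.ik(*pose(a,off,z,-1)); print(a,z,None if j is None else np.round(j,2))
for z in (25,5,-10,-20,-27):
    manip.movel(*pose(176,25,z,-1),velocity=60); st(z)
im,d=manip.get_image("scene"); cv2.imwrite("pics/s3.png",cv2.resize(im[100:210,140:290,::-1],None,fx=5,fy=5))
```

```text
176 -44 [ 0.74  0.29 -0.81  2.27  0.93  0.36 -1.08]
206 -44 [ 0.77  0.27 -0.74  2.29  0.82  0.3  -0.38]
236 -44 [ 0.84  0.28 -0.74  2.26  0.72  0.3   0.3 ]
164 -44 [ 0.72  0.3  -0.81  2.25  0.93  0.38 -1.31]
200 -44 [ 0.76  0.27 -0.75  2.29  0.84  0.31 -0.52]
252 -44 [ 0.9   0.3  -0.79  2.23  0.71  0.32  0.62]
256 -44 [ 0.91  0.31 -0.8   2.22  0.71  0.33  0.7 ]
25 t 6.1 F [-0.   0.   0.8] headTCP [-52.1  28.8  25.1]
5 t 6.6 F [0.1 0.4 0.9] headTCP [-51.9  28.9   5.3]
-10 t 7.0 F [-1.   0.4 -1. ] headTCP [-52.   28.8  -9.7]
-20 t 7.3 F [ 0.3 -0.3  0.1] headTCP [-52.1  28.8 -19.8]
-27 t 7.6 F [-0.3  0.9  0.3] headTCP [-52.2  28.8 -26.8]
```

View pics/s3.png

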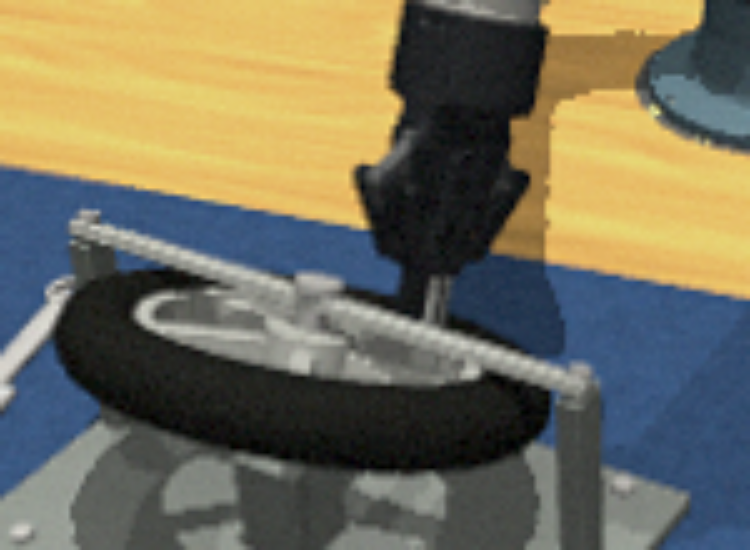

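Run:
```python
from h import *
for z in (-36,-45):
    manip.movel(*pose(176,25,z,-1),velocity=50); st(z)
manip.movel(*pose(176,17,-45,-1),velocity=40); st("contact")
for a0,a1 in ((176,188),(188,206),(206,222),(222,236)):
    if np.linalg.norm(manip.get_wrist_force())>35: print("STOP"); break
    stroke(a0,a1,z=-45); st(a1)
im,d=manip.get_image("top"); np.savez("top1.npz",im=im,d=d)
cv2.imwrite("pics/t2.png",rectify(im,"top",HUB,R,0,S=2)[:,:,::-1])
```

```text
-36 t 8.0 F [ 0.2 -0.3  0.2] headTCP [-52.2  28.7 -35.9]
-45 t 8.3 F [ 0.5  0.2 -0.7] headTCP [-52.2  28.8 -44.9]
contact t 8.7 F [0.9 1.6 0.8] headTCP [-52.4  20.5 -44.8]
188 t 9.2 F [-0.3  4.3 -1. ] headTCP [-56.1  10.3 -45. ]
206 t 9.9 F [-0.5  2.4 -4. ] headTCP [-56.9  -9.  -45.2]
222 t 10.7 F [-2.2  1.8 -3.4] headTCP [-52.5 -24.3 -45.2]
236 t 11.4 F [-2.8  0.7 -3.8] headTCP [-45.  -36.2 -45.1]
```

View pics/t2.png

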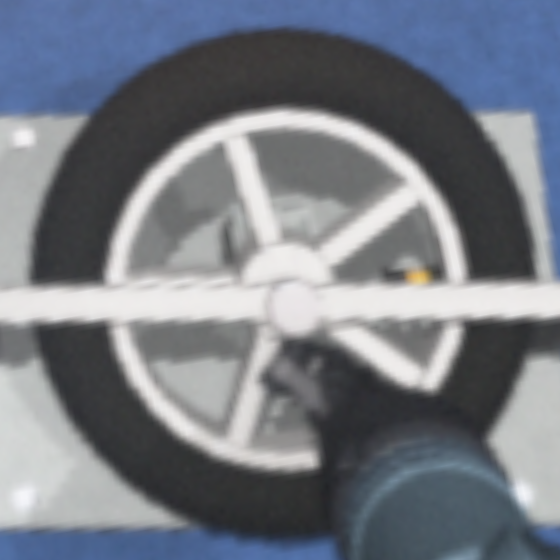

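Run:
```python
from h import *
manip.movel(*pose(234,21,-45,-1),velocity=40)
manip.movel(*pose(234,21,8,-1),velocity=100); st("out")
stroke(234,164,off=25,z=8,v=100,step=12); st("over")
for z in (-20,-45): manip.movel(*pose(164,25,z,-1),velocity=60); st(z)
manip.movel(*pose(164,17,-45,-1),velocity=40); st("contact")
for a0,a1 in ((164,182),(182,200),(200,218),(218,234),(234,246)):
    if np.linalg.norm(manip.get_wrist_force())>35: print("STOP"); break
    stroke(a0,a1,z=-45); st(a1)
im,d=manip.get_image("top"); np.savez("top2.npz",im=im,d=d)
cv2.imwrite("pics/t3.png",rectify(im,"top",HUB,R,0,S=2)[:,:,::-1])
```

```text
out t 12.5 F [-0.2  0.   0.2] headTCP [-48.  -31.9   8.1]
over t 14.6 F [-0.3 -0.2 -0.3] headTCP [-45.4  38.3   7.9]
-20 t 15.2 F [-0.3  0.2  0.1] headTCP [-45.4  38.7 -20. ]
-45 t 15.8 F [0.6 0.2 0.3] headTCP [-44.9  39.1 -44.8]
contact t 16.1 F [0.1 0.9 1.3] headTCP [-46.7  31.2 -44.7]
182 t 16.9 F [0.9 3.9 0.7] headTCP [-55.   15.4 -45.1]
200 t 17.7 F [-0.4  2.8 -3. ] headTCP [-57.7  -3.1 -45.2]
218 t 18.4 F [-2.   1.9 -3.4] headTCP [-54.1 -20.9 -45.2]
234 t 19.2 F [-3.2  1.1 -3.6] headTCP [-45.9 -34.5 -45.1]
246 t 19.7 F [-2.4 -0.3 -3. ] headTCP [-37.3 -43.1 -45. ]
```

View pics/t3.png

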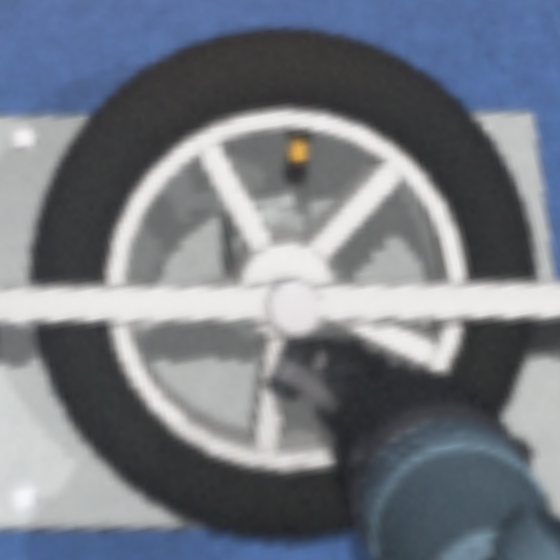

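Run:
```python
from h import *
stroke(246,252.3,z=-45,step=3.5,v=30); manip.sleep(0.3); st("end")
manip.movel(*pose(250.5,21,-45,-1),velocity=40)
manip.movel(*pose(250.5,21,20,-1),velocity=100)
manip.movel(manip.get_ee_pos()+R@np.array([-60,0,60]),velocity=150); st("out")
manip.movel(manip.get_ee_pos()+np.array([-80,0,60]),velocity=200); st("clear")
im,d=manip.get_image("top"); np.savez("top3.npz",im=im,d=d)
for l in("valve","tyre"): print([(round(x["score"],2),np.round(np.array(x["bbox"])*[512,384,512,384],1)) for x in manip.search_frame("top",l)[:2]])
A=rectify(im,"top",HUB,R,0,S=3,H=90)
cv2.imwrite("pics/t4.png",A[:,:,::-1])
# brass pixels in rectified plane, wheel centre from tyre fit in this camera
P=cloud("top",d); q=(P-HUB)@R; t=P[(im.max(2)<60)&(abs(q[...,2])<40)&(np.hypot(q[...,0],q[...,1])<140)&(np.hypot(q[...,0],q[...,1])>75)]
f=lambda p:(lambda s:np.hypot(np.hypot(s[:,0],s[:,1])-106,s[:,2])-21)((t-p)@R)
c=least_squares(f,HUB,loss="soft_l1",f_scale=3).x; print("c",c)
A=rectify(im,"top",c,R,0,S=3,H=90).astype(int)
v,u=np.nonzero((A[...,0]-A[...,2]>70)); x,y=90-v/3,90-u/3; print(len(x),x.mean(),y.mean(),np.degrees(np.arctan2(y.mean(),x.mean())))
```

```text
end t 20.6 F [-4.3 -0.3 -2.8] headTCP [-32.9 -46.6 -45. ]
out t 24.1 F [-0.3  0.5 -0.5] headTCP [-97.3 -44.2  80. ]Traceback (most recent call last):
  File "<stdin>", line 6, in <module>
cell.IKError: the arm cannot follow that straight line within its joint ranges
```

Already clear of the stand; measure from here (moving up only).

Run:
```python
from h import *
im,d=manip.get_image("top"); np.savez("top3.npz",im=im,d=d)
cv2.imwrite("pics/t4.png",rectify(im,"top",HUB,R,0,S=3,H=90)[:,:,::-1])
P=cloud("top",d); q=(P-HUB)@R; t=P[(im.max(2)<60)&(abs(q[...,2])<23)&(q[...,0]>-20)&(np.hypot(q[...,0],q[...,1])<130)&(np.hypot(q[...,0],q[...,1])>82)]
f=lambda p:(lambda s:np.hypot(np.hypot(s[:,0],s[:,1])-106,s[:,2])-21)((t-p)@R)
c=least_squares(f,HUB,loss="soft_l1",f_scale=3).x; print("c",c)
A=rectify(im,"top",c,R,0,S=3,H=90).astype(int)
v,u=np.nonzero((A[...,0]-A[...,2]>70)); x,y=90-v/3,90-u/3; print(len(x),x.mean(),y.mean(),np.degrees(np.arctan2(y.mean(),x.mean())))
```

```text
c [572.43612885 -93.57310624 109.18820328]
616 67.2711038961039 -1.0784632034632036 -0.9184641464894321
```

View pics/t4.png

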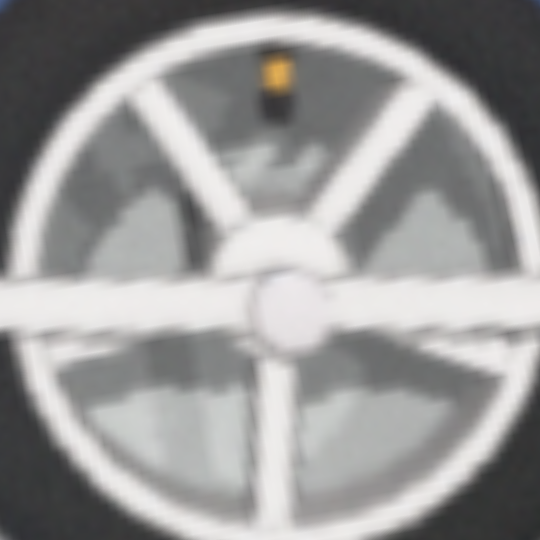

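The picture shows the valve stem at about (277, 80), straight above the hub, and the bottom spoke vertical. The measured angle is about -1 degree, and the robot is clear of the stand.

Run:
```python
from h import *
st(); print(manip.finish_job())
```

```text
t 24.1 F [-0.3  1.2  0.5] headTCP [-97.3 -44.2  80. ]
the job is handed in; nothing more can be done
None
```

The job is handed in: the last picture put the valve stem about 1° (1 mm) from straight up, pushing only on spokes and nowhere near the loose things, with the robot clear at 24 s; the verdict was not shown.

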